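Open the picture-hook tub and park its safety cap in the case tray

ROBOT

A 6-joint arm with a two-finger parallel gripper is mounted at the origin on the work surface. World frame = base frame: x ahead of the robot, y to its left, z up, the work surface at z = 0. Lengths are in m, angles in rad, forces in N, time in s.
With the tool pointing down it reaches from about 0.325 to 0.775 m from the base axis. Payload 9.3 kg.
Tool frame: the origin (TCP) lies on the mounting face of the last link; the fingertips stand 173 mm ahead of it and the grasp point (between the pads) lies 155 mm ahead of it; z points along the fingers, y is the line along which they close (so a half turn about z gives the same grasp; the last joint's range is limited). The gripper opens to 85 mm and grips with 20 to 120 N. Pads are 22 mm wide; open, the fingers measure 114 mm over their backs; the gripper's body (76 mm by 85 mm) begins 54 mm behind the grasp point. The pads swing forward as they close: fully open they stand 13 mm farther back than shut.
Start: joints at [1.178, 0.259, 0.021, 1.334, 0, 1.418], TCP at [0.131, 0.534, 0.405] pointing down, gripper open.
Joint ranges: [-3.04, 3.04], [-0.91, 1.82], [-1.04, 1.36], [-1.92, 1.95], [-1.52, 1.45], [-3.14, 3.14]. Speed limits (rad/s): [2.22, 2.22, 2.79, 3.14, 3.14, 3.14].

INTERFACE

Orientations are given as a unit quaternion [w, x, y, z].
In Python, from cell import env gives the robot as it stands.
- The arm moves only by the tool jog_arm, never from a script. Its argument "deltas" is a list of rows, each a list of 3 entries, a list of its own where there are three numbers: the shift along the tool's x, y, z normalised to -1 to 1, where 1 is 600 mm, then the turn about the tool's z normalised to -1 to 1, where 1 is 120 degrees, then the finger opening in mm, from 0 to 85.4. A call has 1 to 20 rows; each row is the pose to reach, as a shift and turn from the pose commanded when the call began, along the tool's axes at that moment; what a row does not reach only later rows make up. A row lasts 1/10 s, in which the tool goes at most 50 mm and 8.59 degrees, less where a joint would pass 70% of its speed; a pose out of reach is approached as far as the arm can. A call with a number of a shift or a turn outside -1 to 1 is refused whole. A call with a gripper value outside its range is refused whole. The fingers move at their own pace and stop on an object; the grip force is fixed at half the most. Time passes only in rows, so rows that repeat a pose let the fingers close. It gives the time, the measured TCP pose, the force, the opening and the grip force at its end, in the units of the state.
- env.get_state(): the state, without advancing time (a new reading comes with each control period).
- env.grab_frame(name): name is "side" or "top" or "wrist"; returns a dict with "image" (480x640x3 uint8, blue, green, red), "K" (3x3 intrinsics, pixels), "position" and "attitude" of the camera in the world; the wrist camera has in their place "tool_from_camera" (4x4, takes a point from camera to tool coordinates, whose origin is the TCP and whose axes are the flange's). Camera axes: x right, y up, looking along -z (the intrinsics and any distortion apply to the point x, -y, -z); pixel columns grow to the right and rows downward; lengths in m; the calibration is good to about 2 mm. A picture is of the moment at which its call begins: read the wrist's pose just before it. There is no depth.
- env.hand_in(): hands the job in; it is judged then, once.
The state is a dict: "time": time; "joints": joint angles; "dq": joint speeds; "joint_torque": joint torques, N m; "position": TCP position; "eef_rot": TCP orientation; "contact_force": force on the tool from outside, world axes, zero at the start; "ft_torque": the same for the moment, N m; "gripper_width": finger opening in m; "grasp_force": force on a finger pad.
Only numpy, scipy, OpenCV 4.12 (cv2) and the standard library are available. Lean on these libraries where they do the work, as an engineer would, in place of code of your own. Each camera call takes 0.05 s, during which the arm holds its last target. There are 200 camera calls.

TASK

Get the picture hooks ready: pull the tray of the black tool case out to its stop, then squeeze the two red side tabs of the tub's white safety cap and, keeping them squeezed, turn the cap anticlockwise and lift it off its neck. Set the cap down right way up on the floor of the pulled-out tray (do not drop it in) and let go, with the tray still fully out. Leave the hammer, the plumb bob and the hook strip where they are.

Things in the scene. Friction and masses are not known exactly. Their poses are not given: they have to be found in the camera images.
- case: Black plastic tool case, fixed, 200 deep x 230 wide x 85 mm high, clear sliding door half open over its upper compartment. Origin on the stool surface (z 0), 70 mm IN FRONT of the middle of its front face; its x points from the origin into the case, away from the robot: the case spans x +70 to +270, y -115 to +115 mm. It may stand left or right of the robot, slightly turned.
- tray (a joint): How far the tray is pulled out of the case, m: 0 shut, 0.14 at the stop. It slides along the case's -x (towards the robot), with about 2 N of friction, and stays where it is left. It may start up to 25 mm open.
- tray_handle (a point): Middle of the tray's handle: a black bar along case y, 100 mm long (80 mm clear between its two end arms), 10 mm thick in x, 12 mm high, centre 45 mm above the stool; 35 mm free between it and the orange front panel of the tray, nothing above it. Moves with the tray. Axes as the case's.
- tray_floor (a point): Point on the grey tray floor, 8 mm above the stool, moving with the tray: middle of the part that lies open in front of the case when the tray is fully out (140 mm in x by 192 mm in y clear, centred here); under the case when shut. Axes as the case's. Side walls reach 37 mm, the orange front panel 46 mm above this floor.
- tub: Blue round tub of picture hooks, 86 mm across, in a black 120 x 120 x 10 mm holder screwed to the stool (fixed). Origin: centre of its underside, on the stool surface. Flat shoulder 60 mm up; from it rises the neck, 26 mm across and 34 mm high, that carries the cap. While the cap is closed, the cap's and the tub's axes agree.
- neck_base (a point): Centre of the tub's shoulder, 60 mm above the stool, where the closed cap's rim rests. Round it four small lock blocks stand 7 mm high at 29 to 38 mm from the axis, beside the lower ends of the tabs: keep fingertips above them.
- cap: White round safety cap, 49 mm across, 42 mm high, a red spring tab on its +y and its -y side, two grey ribs on top. Origin: centre of its lower rim; z up. About 80 g. Locked until both tabs are pressed; then it turns easily, anticlockwise only (seen from above), and lifts straight off once turned 55 to 100 degrees (about 75 is ideal): a bayonet holds it down before that.
- cap_grip (a point): Point on the cap's axis 30 mm above its rim, the height at which to squeeze the tabs. Axes as the cap's: squeeze along y. The tabs' flat outer faces are 22 mm wide, from 10 to 40 mm above the rim, 64 mm apart when free and 52 mm when fully pressed.
- tab_left (a joint): How far the tab on the cap's +y side is pressed in, m: 0 free, 0.006 fully pressed; a spring pushes it out, 3 N at 0 to 9 N fully pressed. Its toe stands between two lock blocks of the tub and blocks turning until it is pressed in by about 4 mm.
- tab_right (a joint): The same for the tab on the cap's -y side.
- hammer: Short claw hammer, steel head and wooden handle, lying on the stool, 250 mm long along its own x, about 100 mm over its head. A bystander.
- plumb_bob: Chrome plumb bob standing on its flat end, point up, 36 mm across, 97 mm high; origin at the centre of its underside. A bystander.
- hook_strip: Aluminium picture-hook strip lying flat behind the tub, 180 mm long along its own y, 28 mm wide, 16 mm high with its hooks. Origin at the middle of its underside. A bystander.
Mind the look-alikes: they are no part of the job. There is more than one size of the cap; the one meant has the size given above. Leave any orange look-alike of the tub alone.

How it is judged:
By the outcome, as a careful person would: the job done as asked, in the order asked, and still so for the second after the job is handed in, with the robot touching nothing.
It also fails if it takes over 67 s, if anything falls off the work surface, if the arm or the gripper's body presses on something with over 40 N, if the wrist force passes 120 N, or if a joint passes its speed limit or range.

## Working session

There is one attempt and no reset: what is moved stays moved. The work goes in short steps, Python scripts to look and compute and a tool call to move; the robot and the scene stay as the last step left them, time stands still between calls to the robot, and variables do not carry over. Pictures are saved under pics/ and viewed, at most 10 in all, crops included, and the job is handed in when it is done.

Besides the shell and the picture viewer there is one more tool, called after "Request:" as name(argument=value, ...), one argument or row to a line, values as JSON. jog_arm: Moves the arm, as the interface text tells. Its arguments: {"type":"object","properties":{"deltas":{"type":"array","items":{"type":"array"}}},"required":["deltas"]}

```bash
mkdir -p pics; cat > h.py <<'E'
import numpy as np, cv2
from scipy.spatial.transform import Rotation as R
from cell import env
def q2R(q): return R.from_quat([q[1],q[2],q[3],q[0]]).as_matrix()
def cam(name):
    s=env.get_state(); f=env.grab_frame(name)
    if name=="wrist":
        T=np.array(f["tool_from_camera"]); Rt=q2R(s["eef_rot"])
        Rc=Rt@T[:3,:3]; p=np.array(s["position"])+Rt@T[:3,3]
    else:
        a=np.array(f["attitude"]); Rc=a if a.shape==(3,3) else q2R(a); p=np.array(f["position"])
    return f["image"],dict(K=np.array(f["K"]),R=Rc,p=p,dist=f.get("distortion"))
def ray(c,uv):
    x=np.linalg.inv(c["K"])@[uv[0],uv[1],1]
    d=c["R"]@np.array([x[0],-x[1],-x[2]]); return d
def onz(c,uv,z):
    d=ray(c,uv); return c["p"]+d*(z-c["p"][2])/d[2]
def proj(c,P):
    q=c["R"].T@(np.array(P)-c["p"]); q=c["K"]@[q[0],-q[1],-q[2]]; return q[:2]/q[2]
E
python3 - <<'E'
from h import *
import pickle
s=env.get_state(); print(s)
D={}
for n in("side","top","wrist"):
    f=env.grab_frame(n); print(n,{k:v for k,v in f.items() if k!="image"})
    D[n]=cam(n); cv2.imwrite(f"pics/{n}0.png",D[n][0])
pickle.dump(D,open("D0.pkl","wb"))
E
```

```text
{'time': 0.0, 'joints': array([ 1.17837137e+00,  2.59218640e-01,  2.07399345e-02,  1.33371460e+00,
       -2.62154879e-05,  1.41822181e+00]), 'dq': array([-1.08948317e-03, -9.89102628e-04,  1.43832488e-03, -5.41230328e-04,
       -1.59341942e-03,  1.57485447e-05]), 'joint_torque': array([-7.71607229e-04, -5.55643344e+01,  3.44532251e+01,  1.40149306e-02,
       -2.33940500e-04, -1.36933622e-05]), 'position': array([0.13062953, 0.53420595, 0.40404305]), 'eef_rot': array([-1.75366809e-04,  1.19637923e-01,  9.92817344e-01, -6.76242346e-04]), 'contact_force': array([ 0.00236925,  0.05401039, -0.1474886 ]), 'ft_torque': array([-0.02892027,  0.00806466,  0.04654604]), 'grasp_force': 0.0, 'gripper_width': 0.08545356193347461}
side {'K': array([[507.81699218,   0.        , 327.53161447],
       [  0.        , 507.81699218, 236.00790042],
       [  0.        ,   0.        ,   1.        ]]), 'position': array([ 0.18532687, -0.65049167,  0.66272837]), 'attitude': array([ 0.86038236,  0.45079456, -0.10133482, -0.21507607])}
top {'K': array([[494.70492777,   0.        , 317.52093939],
       [  0.        , 494.70492777, 232.3009347 ],
       [  0.        ,   0.        ,   1.        ]]), 'position': array([0.42305802, 0.09014848, 1.22466   ]), 'attitude': array([-0.69723045, -0.048512  ,  0.04848451,  0.71355837])}
wrist {'K': array([[392.68465132,   0.        , 313.71870654],
       [  0.        , 392.68465132, 244.05880881],
       [  0.        ,   0.        ,   1.        ]]), 'tool_from_camera': array([[ 2.63035565e-04,  9.46482471e-01,  3.22755113e-01,
         8.23343162e-02],
       [ 9.99999711e-01, -1.88992404e-05, -7.59547036e-04,
        -7.33901575e-04],
       [-7.12798129e-04,  3.22755220e-01, -9.46482203e-01,
         3.01731487e-02],
       [ 0.00000000e+00,  0.00000000e+00,  0.00000000e+00,
         1.00000000e+00]])}
```

View pics/top0.png

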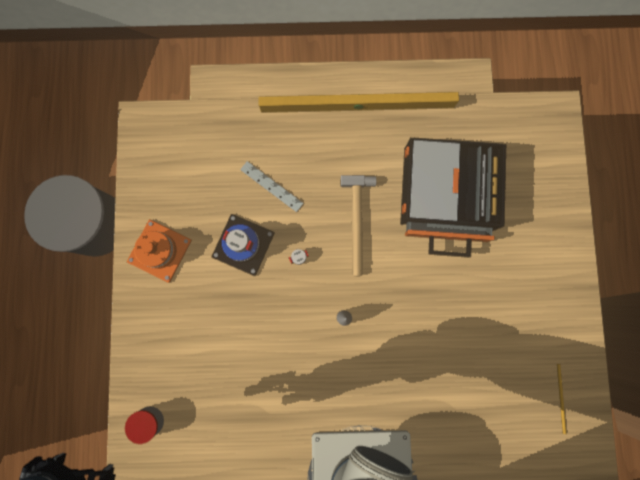

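View pics/side0.png

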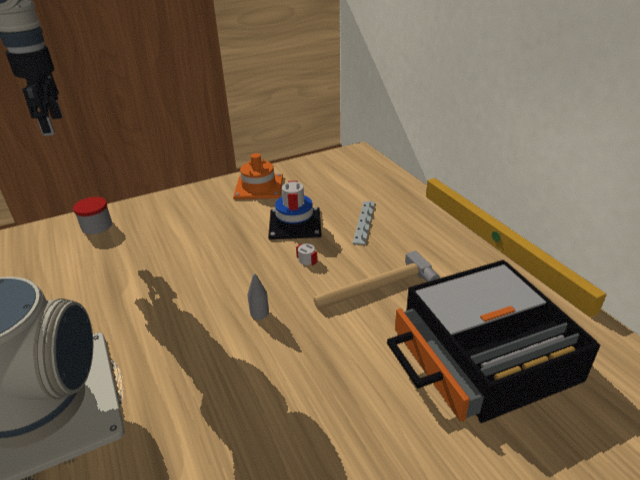

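The top view shows the tub with its white cap at (238,240), a small look-alike cap at (298,257), an orange tub look-alike at (158,247), and the case with its tray handle at (450,252). The side view agrees: cap at (292,195), small cap at (307,254). The cap meant is the one on the blue tub, since the small one lies loose and is too small. I'll confirm that in an enlarged crop.

```bash
python3 - <<'E'
from h import *
import pickle
D=pickle.load(open("D0.pkl","rb"))
im,c=D["top"]; c["p"]=c["p"]
a=cv2.resize(im[205:285,205:315],(550,400),interpolation=cv2.INTER_CUBIC)[:, :400]
a=cv2.resize(im[205:285,205:285],(400,400),interpolation=cv2.INTER_CUBIC)
s=D["side"][0]
b=cv2.resize(s[165:265,255:355],(400,400),interpolation=cv2.INTER_CUBIC)
e=cv2.resize(im[130:270,390:530],(400,200)) 
e=cv2.resize(im[220:265,395:505],(800,200*1),interpolation=cv2.INTER_CUBIC)
cv2.imwrite("pics/crop1.png",np.vstack([np.hstack([a,b]),e]))
# coarse points
for n,uv,z in [("handleL",(431,253),.051),("handleR",(470,256),.051),("caseFL",(405,225),.085),("caseFR",(500,230),.085),("caseBL",(410,139),.085),("caseBR",(505,143),.085),("cap",(237,240),.1),("smallcap",(298,257),.02),("bob",(344,318),.09),("hamEnd",(357,275),.01),("hamHead",(358,182),.02)]:
    print(n,onz(c,uv,z).round(3))
hsv=cv2.cvtColor(im,cv2.COLOR_BGR2HSV)
# white cap top
m=((hsv[...,1]<60)&(hsv[...,2]>130)).astype(np.uint8); m[:205]=0;m[285:]=0;m[:,:205]=0;m[:,285:]=0
ys,xs=np.nonzero(m); print("white",len(xs),xs.mean(),ys.mean(),onz(c,(xs.mean(),ys.mean()),.102))
red=((hsv[...,0]<8)|(hsv[...,0]>172))&(hsv[...,1]>130)&(hsv[...,2]>60); r=np.zeros_like(m); r[205:285,205:285]=red[205:285,205:285]
n,l,st,ce=cv2.connectedComponentsWithStats(r)
for i in range(1,n): print("red",st[i],ce[i],onz(c,ce[i],.1).round(4))
# black holder
k=((hsv[...,2]<60)).astype(np.uint8); kk=np.zeros_like(m);kk[205:285,205:275]=k[205:285,205:275]
ys,xs=np.nonzero(kk); print(cv2.minAreaRect(np.c_[xs,ys].astype(np.float32)))
# distortion
E
```

```text
handleL [ 0.529 -0.181  0.051]
handleR [ 0.52  -0.273  0.051]
caseFL [ 0.593 -0.116  0.085]
caseFR [ 0.576 -0.336  0.085]
caseBL [ 0.8   -0.138  0.085]
caseBR [ 0.785 -0.363  0.085]
cap [0.565 0.273 0.1  ]
smallcap [0.53  0.137 0.02 ]
bob [0.383 0.033 0.09 ]
hamEnd [ 0.483 -0.006  0.01 ]
hamHead [ 0.714 -0.016  0.02 ]
white 340 236.04705882352943 240.0970588235294 [0.56448607 0.2750556  0.102     ]
red [223 231   5   8  19] [225.         234.42105263] [0.5784 0.3007 0.1   ]
red [246 241   6   9  30] [248.36666667 244.76666667] [0.5533 0.2472 0.1   ]
((261.0, 242.5), (18.0, 33.0), 0.0)
```

View pics/crop1.png

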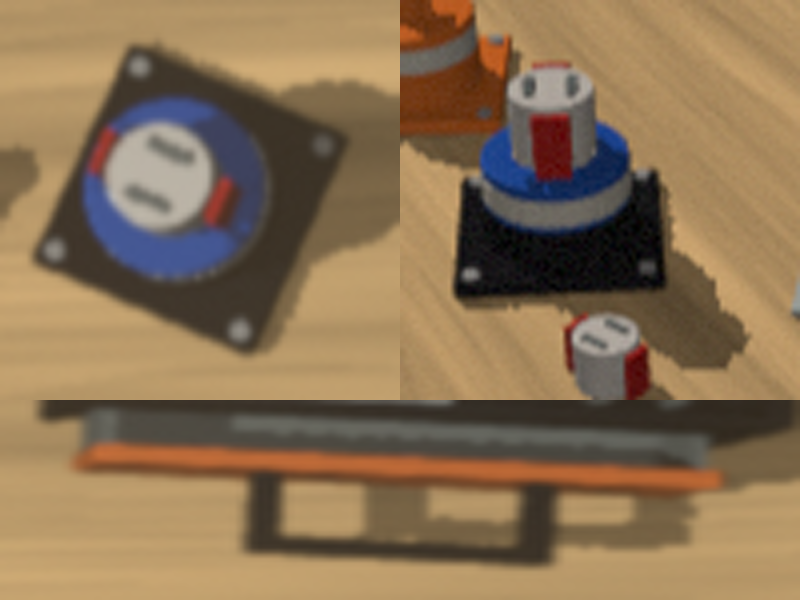

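Confirmed: the 49 mm cap on the blue tub is the one meant, with its tabs along world yaw ≈65°. The small cap beside it, at about (0.53, 0.137), is the decoy. Next I'll move over the handle with the closing axis along case x.

Request:
jog_arm(
  deltas=[
    [[-0.47, -0.54, 0], 0.3, 85],
    [[-0.47, -0.54, 0], 0.675, 85],
    [[-0.47, -0.54, 0], 0.675, 85],
    [[-0.47, -0.54, 0], 0.675, 85],
    [[-0.47, -0.54, 0], 0.675, 85],
    [[-0.47, -0.54, 0], 0.675, 85],
    [[-0.47, -0.54, 0], 0.675, 85],
    [[-0.47, -0.54, 0], 0.675, 85],
    [[-0.47, -0.54, 0], 0.675, 60],
    [[-0.47, -0.54, 0], 0.675, 60],
    [[-0.47, -0.54, 0], 0.675, 60],
    [[-0.47, -0.54, 0], 0.675, 60],
    [[-0.47, -0.54, 0], 0.675, 60],
  ],
)

```text
time: 1.6
position: [0.3273, 0.153, 0.4047]
eef_rot: [-0.0, 0.735, 0.678, 0.0]
contact_force: [-1.6, 0.2, 0.8]
gripper_width: 0.0598
grasp_force: 0.0
```

Request:
jog_arm(
  deltas=[
    [[-0.3, 0.19, 0.03], 0, 40],
    [[-0.6, 0.38, 0.07], 0, 40],
    [[-0.6, 0.38, 0.07], 0, 40],
    [[-0.6, 0.38, 0.07], 0, 40],
    [[-0.6, 0.38, 0.07], 0, 40],
    [[-0.6, 0.38, 0.07], 0, 40],
    [[-0.6, 0.38, 0.07], 0, 40],
    [[-0.6, 0.38, 0.07], 0, 40],
    [[-0.6, 0.38, 0.07], 0, 40],
    [[-0.6, 0.38, 0.07], 0, 40],
    [[-0.6, 0.38, 0.07], 0, 40],
    [[-0.6, 0.38, 0.07], 0, 40],
  ],
)

```text
time: 2.8
position: [0.5249, -0.2236, 0.3629]
eef_rot: [-0.0, 0.735, 0.678, 0.0]
contact_force: [-0.4, -0.0, -0.5]
gripper_width: 0.04
grasp_force: 0.0
```

```bash
python3 - <<'E'
from h import *
import pickle
im,c=cam("wrist"); cv2.imwrite("pics/w1.png",im); pickle.dump((im,c),open("w1.pkl","wb"))
s=env.get_state(); print(s["time"],s["position"],s["eef_rot"],s["gripper_width"])
E
```

```text
2.85 [ 0.5248657  -0.22352012  0.36310745] [5.42695101e-05 7.35023933e-01 6.78041157e-01 7.02092753e-05] 0.04004161798107063
```

View pics/w1.png

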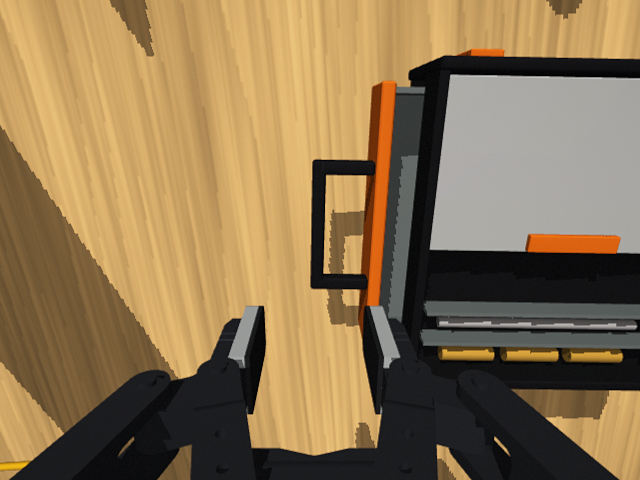

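The wrist view shows the handle bar as a vertical strip at u≈312–325, v≈160–288, with the orange panel at u≈372 and the fingers at the bottom. I'll compute its position and the case pose.

```bash
python3 - <<'E'
from h import *
import pickle
im,c=pickle.load(open("w1.pkl","rb"))
k=(im.max(2)<60).astype(np.uint8); k[:, :300]=0;k[:,345:]=0;k[:155]=0;k[295:]=0
ys,xs=np.nonzero(k[175:275,300:345]); ys+=175;xs+=300
P=np.array([onz(c,(xs[ys==v].mean(),v),.051)[:2] for v in range(178,274)])
d=P[0]-P[-1]; print("bar yaw",np.degrees(np.arctan2(*(d/np.linalg.norm(d))[::-1]))-90)
n,l,st,ce=cv2.connectedComponentsWithStats(k); i=1+st[1:,4].argmax(); v0,v1=st[i,1],st[i,1]+st[i,3]; print(v0,v1)
x=xs.mean(); H=onz(c,(x,(v0+v1)/2),.051); print("handle",H, "len",np.linalg.norm(onz(c,(x,v0),.051)-onz(c,(x,v1),.051)))
a=onz(c,(442,74),.085);b=onz(c,(430,251),.085)
# case front top edge
g=im[75:240].astype(int)
print("case FL corner",onz(c,(412,79),.085),"front edge lower",onz(c,(424,250),.085), onz(c,(412,385),.085))
o=(im[...,2]>150)&(im[...,0]<70); o[:,:300]=0;o[:,400:]=0
L=[(np.nonzero(o[v])[0].min(),v) for v in range(100,300,10)]
Q=np.array([onz(c,p,.054)[:2] for p in L]); print("panel front",Q[0],Q[-1])
s=env.get_state(); Rt=q2R(s["eef_rot"]); print("tool delta xy m",Rt.T@(H-s["position"]))
E
```

```text
bar yaw -5.867989331316863
160 289
handle [ 0.52897856 -0.22195918  0.051     ] len 0.10009781844945367
case FL corner [ 0.59072495 -0.1288489   0.085     ] front edge lower [ 0.59871933 -0.23567908  0.085     ] [ 0.59068862 -0.34409014  0.085     ]
panel front [ 0.57746762 -0.1385521 ] [ 0.55680422 -0.2766135 ]
tool delta xy m [0.0018778  0.00391921 0.3121082 ]
```

Request:
jog_arm(
  deltas=[
    [[0.003, 0.0065, 0.05], 0.01, 32],
    [[0.003, 0.0065, 0.1], 0.01, 32],
    [[0.003, 0.0065, 0.15], 0.01, 32],
    [[0.003, 0.0065, 0.2], 0.01, 32],
    [[0.003, 0.0065, 0.24], 0.01, 32],
    [[0.003, 0.0065, 0.26], 0.01, 32],
    [[0.003, 0.0065, 0.27], 0.01, 32],
    [[0.003, 0.0065, 0.27], 0.01, 32],
    [[0.003, 0.0065, 0.27], 0.01, 5],
    [[0.003, 0.0065, 0.27], 0.01, 5],
    [[0.003, 0.0065, 0.27], 0.01, 5],
    [[0.003, 0.0065, 0.27], 0.01, 5],
    [[0.003, 0.0065, 0.27], 0.01, 5],
  ],
)

```text
time: 4.15
position: [0.5294, -0.2237, 0.202]
eef_rot: [0.001, 0.743, 0.67, 0.0]
contact_force: [-2.1, 1.3, 7.4]
gripper_width: 0.0087
grasp_force: 59.5
```

Request:
jog_arm(
  deltas=[
    [[0, -0.01, 0], 0, 5],
    [[0, -0.04, 0], 0, 5],
    [[0, -0.07, 0], 0, 5],
    [[0, -0.1, 0], 0, 5],
    [[0, -0.13, 0], 0, 5],
    [[0, -0.16, 0], 0, 5],
    [[0, -0.18, 0], 0, 5],
    [[0, -0.195, 0], 0, 5],
    [[0, -0.2, 0], 0, 5],
    [[0, -0.2, 0], 0, 5],
  ],
)

```text
time: 5.15
position: [0.4096, -0.2116, 0.202]
eef_rot: [0.001, 0.743, 0.669, -0.0]
contact_force: [-1.9, -0.6, 9.2]
gripper_width: 0.0085
grasp_force: 60.2
```

Request:
jog_arm(
  deltas=[
    [[0, -0.004, 0], 0, 5],
    [[0, -0.008, 0], 0, 5],
    [[0, -0.012, 0], 0, 5],
    [[0, -0.015, 0], 0, 5],
    [[0, -0.015, 0], 0, 5],
  ],
)

```text
time: 5.65
position: [0.4044, -0.2114, 0.2021]
eef_rot: [0.005, 0.742, 0.67, 0.004]
contact_force: [26.5, 2.3, -12.8]
gripper_width: 0.0085
grasp_force: 59.1
```

The stop is reached: 26 N at about 126 mm of travel. Release and rise.

Request:
jog_arm(
  deltas=[
    [[0, -0.014, 0], 0, 34],
    [[0, -0.014, 0], 0, 34],
    [[0, -0.014, 0], 0, 34],
    [[0, -0.014, 0], 0, 34],
    [[0, -0.008, -0.05], 0, 34],
    [[0, -0.008, -0.1], 0, 34],
    [[0, -0.008, -0.16], 0, 34],
    [[0, -0.008, -0.22], 0, 34],
    [[0, -0.008, -0.27], 0, 34],
    [[0, -0.008, -0.27], 0, 34],
  ],
)

```text
time: 6.65
position: [0.3963, -0.2101, 0.3668]
eef_rot: [0.004, 0.743, 0.669, 0.001]
contact_force: [0.2, -0.5, 1.5]
gripper_width: 0.0338
grasp_force: 0.0
```

```bash
python3 - <<'E'
from h import *
import pickle
im,c=cam("wrist"); cv2.imwrite("pics/w2.png",im); pickle.dump((im,c),open("w2.pkl","wb"))
s=env.get_state(); print(s["time"],s["position"],s["eef_rot"],s["joints"])
E
```

```text
6.7 [ 0.39606277 -0.20987605  0.36461407] [2.20418345e-03 7.42842003e-01 6.69463075e-01 3.03412197e-04] [-6.74862120e-01  1.00834448e-01 -2.81974944e-01  1.18353846e+00
 -1.14141500e-04  9.99754306e-01]
```

View pics/w2.png

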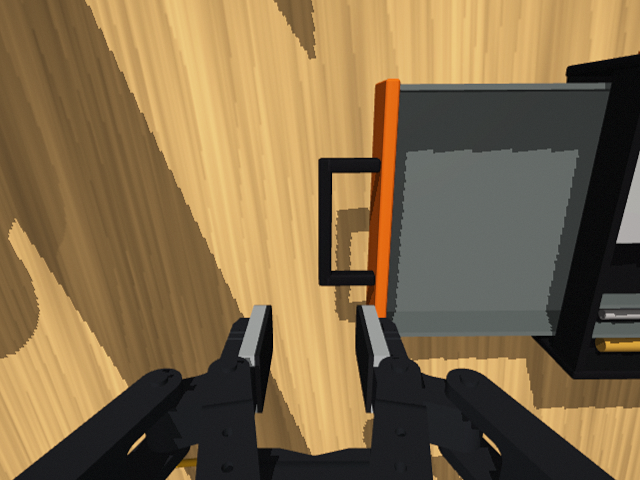

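The tray is fully out, its floor spanning u≈390–580, v≈90–335. Now I'll move above the cap.

Request:
jog_arm(
  deltas=[
    [[0.08, 0.02, 0], -0.07, 85],
    [[0.16, 0.04, 0], -0.14, 85],
    [[0.24, 0.06, 0], -0.2, 85],
    [[0.32, 0.08, 0], -0.26, 85],
    [[0.4, 0.095, 0], -0.32, 85],
    [[0.48, 0.11, 0], -0.38, 85],
    [[0.56, 0.13, 0], -0.44, 85],
    [[0.64, 0.15, 0], -0.5, 85],
    [[0.72, 0.17, 0], -0.55, 85],
    [[0.8, 0.19, 0], -0.59, 85],
    [[0.833, 0.195, 0], -0.59, 85],
    [[0.833, 0.195, 0], -0.59, 85],
    [[0.833, 0.195, 0], -0.59, 85],
    [[0.833, 0.195, 0], -0.59, 85],
  ],
)

```text
time: 8.1
position: [0.5639, 0.2743, 0.3622]
eef_rot: [-0.0, 0.218, 0.976, -0.0]
contact_force: [-0.6, 0.6, 0.1]
gripper_width: 0.0851
grasp_force: 0.0
```

```bash
python3 - <<'E'
from h import *
import pickle
im,c=cam("wrist"); cv2.imwrite("pics/w3.png",im); pickle.dump((im,c),open("w3.pkl","wb"))
s=env.get_state(); print(s["time"],s["position"],s["eef_rot"],s["joints"])
i2,c2=pickle.load(open("w2.pkl","rb"))
print("handle now",onz(c2,(325,222),.051)," case front edge?",onz(c2,(567,72),.085),onz(c2,(548,372),.0))
for p in [(400,150),(405,95),(583,95),(396,330),(555,333)]: print(p,onz(c2,p,.045).round(3))
E
```

```text
8.15 [0.56395006 0.27412118 0.36254252] [-1.84498565e-04  2.18298749e-01  9.75881951e-01 -1.98757353e-04] [ 3.18751600e-01  4.04530393e-01  1.30798788e-01  1.29758541e+00
 -1.51850353e-04  7.58893323e-01]
handle now [ 0.40764536 -0.20979245  0.051     ]  case front edge? [ 0.5581888  -0.12366737  0.085     ] [ 0.62039868 -0.40720832  0.        ]
(400, 150) [ 0.467 -0.163  0.045]
(405, 95) [ 0.472 -0.126  0.045]
(583, 95) [ 0.595 -0.139  0.045]
(396, 330) [ 0.459 -0.313  0.045]
(555, 333) [ 0.594 -0.33   0.045]
```

View pics/w3.png

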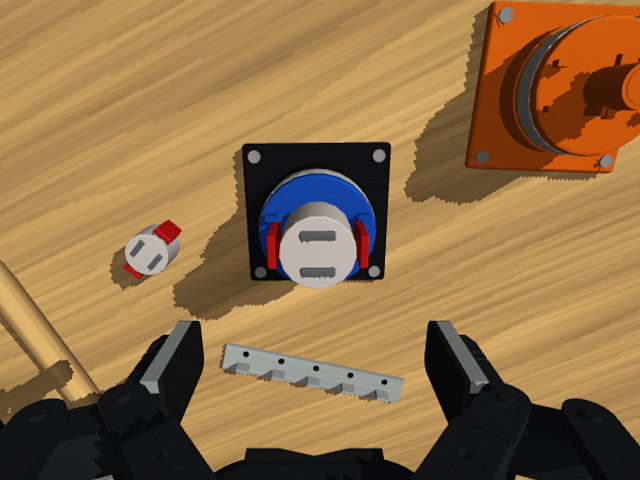

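The cap is at (317,246), with tabs at (273,245) and (362,244) lying almost exactly along the closing line. I'll refine from the disc, ribs and tabs.

```bash
python3 - <<'E'
from h import *
import pickle
im,c=pickle.load(open("w3.pkl","rb"))
s=env.get_state(); Rt=q2R(s["eef_rot"]); t=np.array(s["position"])
hsv=cv2.cvtColor(im,cv2.COLOR_BGR2HSV)
f=lambda uv,z:(Rt.T@(onz(c,uv,z)-t)).round(4)*1000
w=((hsv[...,1]<50)&(hsv[...,2]>165)).astype(np.uint8)
w[:190]=0;w[300:]=0;w[:,260:][:, 120:]=0;w[:,:260]=0
n,l,st,ce=cv2.connectedComponentsWithStats(w); i=1+st[1:,4].argmax()
h=cv2.convexHull(np.argwhere(l==i)[:,::-1].astype(np.float32)); e=cv2.fitEllipse(h); print("disc",e,f(e[0],.102)); 
bot=st[i,1]+st[i,3]; print("left,right,bottom px",st[i],f((317,bot),.102))
r=(((hsv[...,0]<8)|(hsv[...,0]>172))&(hsv[...,1]>130)).astype(np.uint8); r[:200]=0;r[290:]=0;r[:,:255]=0;r[:,380:]=0
n,l,st,ce=cv2.connectedComponentsWithStats(r)
for i in range(1,n):
    if st[i,4]>60: print("red",st[i],ce[i],cv2.minAreaRect(np.argwhere(l==i)[:,::-1].astype(np.float32)))
g=((hsv[...,2]<165)&(hsv[...,2]>60)&(hsv[...,1]<70)).astype(np.uint8); g[:225]=0;g[282:]=0;g[:,:293]=0;g[:,343:]=0
n,l,st,ce=cv2.connectedComponentsWithStats(g)
for i in range(1,n):
    if st[i,4]>60: print("rib",st[i],ce[i],f(ce[i],.102),cv2.minAreaRect(np.argwhere(l==i)[:,::-1].astype(np.float32)))
E
```

```text
disc ((319.08056640625, 248.0789031982422), (74.3185043334961, 83.48680114746094), 26.541828155517578) [  1.4   3.  260.5]
left,right,bottom px [ 280  206   76   83 3745] [-26.6   1.8 260.5]
red [352 221  17  48 547] [361.51736746 244.26691042] ((361.55999755859375, 244.4199981689453), (48.22468566894531, 15.132086753845215), 81.8698959350586)
red [266 222  17  48 553] [273.07775769 245.16274864] ((272.8475646972656, 245.3719482421875), (15.23955249786377, 47.81686019897461), 6.340191841125488)
rib [298 230  38  14 396] [316.75252525 235.66666667] [  9.4   1.5 260.5] ((316.5, 236.5), (13.0, 37.0), 90.0)
rib [299 267  37  12 385] [317.2987013  271.97402597] [-14.7   1.9 260.5] ((317.0, 272.5), (11.0, 36.0), 90.0)
```

Request:
jog_arm(
  deltas=[
    [[-0.004, 0.003, 0.04], 0, 85],
    [[-0.004, 0.003, 0.08], 0, 85],
    [[-0.004, 0.003, 0.12], 0, 85],
    [[-0.004, 0.003, 0.15], 0, 85],
    [[-0.004, 0.003, 0.18], 0, 85],
    [[-0.004, 0.003, 0.195], 0, 85],
    [[-0.004, 0.003, 0.2], 0, 85],
    [[-0.004, 0.003, 0.2], 0, 85],
    [[-0.004, 0.003, 0.2], 0, 70],
    [[-0.004, 0.003, 0.2], 0, 66],
    [[-0.004, 0.003, 0.2], 0, 58],
    [[-0.004, 0.003, 0.2], 0, 54],
    [[-0.004, 0.003, 0.2], 0, 50],
    [[-0.004, 0.003, 0.2], 0, 48],
    [[-0.004, 0.003, 0.2], 0, 45],
    [[-0.004, 0.003, 0.2], 0, 45],
  ],
)

```text
time: 9.75
position: [0.5671, 0.2758, 0.2455]
eef_rot: [0.002, 0.218, 0.976, 0.001]
contact_force: [-4.4, -3.6, 18.9]
gripper_width: 0.0493
grasp_force: 59.6
```

Request:
jog_arm(
  deltas=[
    [[0, 0, -0.003], 0, 45],
    [[0, 0, -0.003], -0.03, 45],
    [[0, 0, -0.003], -0.07, 45],
    [[0, 0, -0.003], -0.12, 45],
    [[0, 0, -0.003], -0.17, 45],
    [[0, 0, -0.003], -0.22, 45],
    [[0, 0, -0.003], -0.27, 45],
    [[0, 0, -0.003], -0.32, 45],
    [[0, 0, -0.003], -0.37, 45],
    [[0, 0, -0.003], -0.42, 45],
    [[0, 0, -0.003], -0.47, 45],
    [[0, 0, -0.003], -0.52, 45],
    [[0, 0, -0.003], -0.57, 45],
    [[0, 0, -0.003], -0.61, 45],
    [[0, 0, -0.003], -0.63, 45],
    [[0, 0, -0.003], -0.63, 45],
    [[0, 0, -0.003], -0.63, 45],
  ],
)

```text
time: 11.45
position: [0.5673, 0.2762, 0.2457]
eef_rot: [0.001, -0.426, 0.904, 0.0]
contact_force: [0.0, 0.7, 7.1]
gripper_width: 0.049
grasp_force: 63.8
```

```bash
python3 - <<'E'
from h import *
im,c=cam("wrist"); cv2.imwrite("pics/w4.png",im)
s=env.get_state(); print(s["contact_force"],s["ft_torque"],s["position"],s["eef_rot"],s["joints"])
E
```

```text
[-0.55937897  1.06947577  6.39562951] [0.1562465  0.14838603 0.06293603] [0.56733832 0.27622943 0.24570721] [ 1.21899828e-03 -4.26444379e-01  9.04512961e-01  9.86353906e-05] [ 3.20130801e-01  4.75367764e-01 -6.17854615e-02  1.03124646e+00
  4.88734810e-04 -5.60985603e-01]
```

View pics/w4.png

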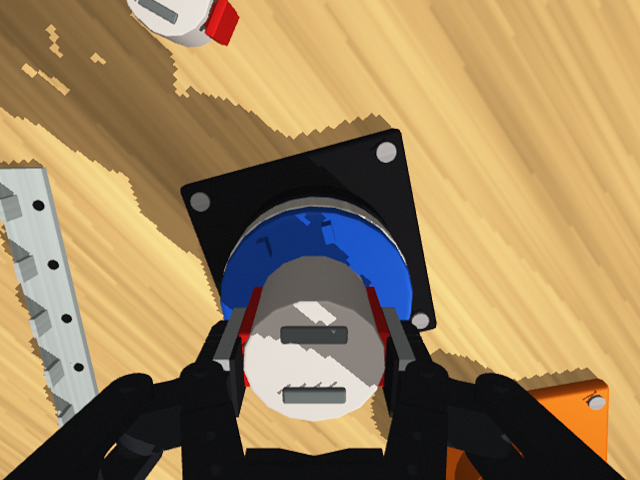

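The cap turned with the gripper: its ribs still lie along the closing line and the holder is turned about 75°. Now the lift.

Request:
jog_arm(
  deltas=[
    [[0, 0, -0.01], 0, 45],
    [[0, 0, -0.02], 0, 45],
    [[0, 0, -0.03], 0, 45],
    [[0, 0, -0.045], 0, 45],
    [[0, 0, -0.06], 0, 45],
    [[0, 0, -0.08], 0, 45],
    [[0, 0, -0.1], 0, 45],
    [[0, 0, -0.13], 0, 45],
    [[0, 0, -0.16], 0, 45],
    [[0, 0, -0.18], 0, 45],
    [[0, 0, -0.2], 0, 45],
    [[0, 0, -0.2], 0, 45],
  ],
)

```text
time: 12.7
position: [0.5672, 0.2759, 0.3663]
eef_rot: [0.001, -0.426, 0.905, -0.0]
contact_force: [-0.0, 0.0, -1.3]
gripper_width: 0.0489
grasp_force: 62.1
```

```bash
python3 - <<'E'
from h import *
import pickle
i0,c=pickle.load(open("D0.pkl","rb"))["top"]
i1,c1=cam("top"); pickle.dump((i1,c1),open("t1.pkl","wb"))
G=np.array([np.cos(np.radians(-5.9)),np.sin(np.radians(-5.9))])
def orange(im,z):
    hsv=cv2.cvtColor(im,cv2.COLOR_BGR2HSV)
    o=((hsv[...,0]>4)&(hsv[...,0]<14)&(hsv[...,1]>170)&(hsv[...,2]>120)).astype(np.uint8); o[:225]=0;o[340:]=0;o[:,:390]=0;o[:,520:]=0
    n,l,st,ce=cv2.connectedComponentsWithStats(o); i=1+st[1:,4].argmax(); print(st[i],ce[i])
    return onz(c,ce[i],z)
a=orange(i0,.054);b=orange(i1,.054); print(a,b,(a-b)[:2]@G, np.linalg.norm(a-b))
x=cv2.resize(i1[125:335,370:530],(610,800)[::1],interpolation=cv2.INTER_CUBIC)
cv2.imwrite("pics/t1.png",cv2.resize(i1[130:340,370:530],(450,590),interpolation=cv2.INTER_CUBIC))
E
```

```text
[406 231  88   9 320] [451.271875 234.925   ]
[403 281  90  10 308] [448.48701299 285.71103896]
[ 0.57103399 -0.23058234  0.054     ] [ 0.45078883 -0.21680254  0.054     ] 0.12102466060715775 0.12103215092126866
```

View pics/t1.png

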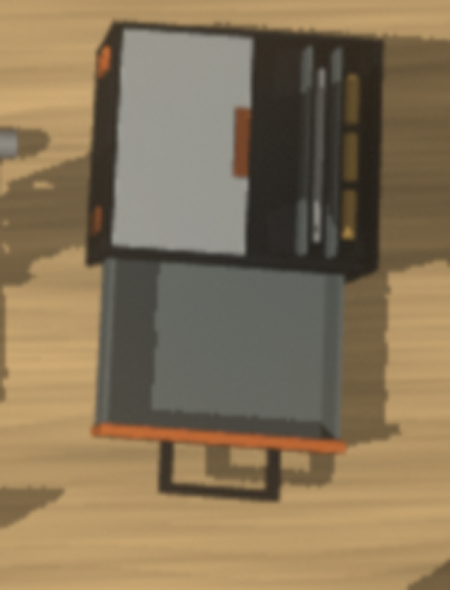

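The tray shift of about 122 mm fits the 140 mm stop. The case front edge is seen at floor level, about 143 mm behind the panel. The tray floor's middle is about (0.525, -0.222), so I'll carry the cap there.

Request:
jog_arm(
  deltas=[
    [[0.03, -0.02, 0], 0.02, 45],
    [[0.08, -0.055, 0], 0.06, 45],
    [[0.14, -0.1, 0], 0.11, 45],
    [[0.2, -0.14, 0], 0.16, 45],
    [[0.26, -0.18, 0], 0.21, 45],
    [[0.32, -0.22, 0], 0.26, 45],
    [[0.38, -0.265, 0], 0.31, 45],
    [[0.44, -0.305, 0], 0.36, 45],
    [[0.5, -0.35, 0], 0.4, 45],
    [[0.56, -0.39, 0], 0.43, 45],
    [[0.61, -0.425, 0], 0.45, 45],
    [[0.65, -0.45, 0], 0.47, 45],
    [[0.675, -0.47, 0], 0.47, 45],
    [[0.685, -0.475, 0], 0.47, 45],
    [[0.685, -0.475, 0], 0.47, 45],
    [[0.685, -0.475, 0], 0.47, 45],
  ],
)

```text
time: 14.35
position: [0.5252, -0.2217, 0.3641]
eef_rot: [-0.0, 0.052, 0.999, 0.0]
contact_force: [0.1, 0.0, -0.6]
gripper_width: 0.049
grasp_force: 62.1
```

```bash
python3 - <<'E'
from h import *
im,c=cam("wrist"); cv2.imwrite("pics/w5.png",im)
s=env.get_state(); print(s["contact_force"],s["gripper_width"],s["position"],s["eef_rot"])
E
```

```text
[ 0.08438561  0.47997742 -0.70821257] 0.04910846540312738 [ 0.52525267 -0.22147122  0.3643237 ] [-1.74689749e-04  5.12833537e-02  9.98684100e-01  2.34078462e-04]
```

View pics/w5.png

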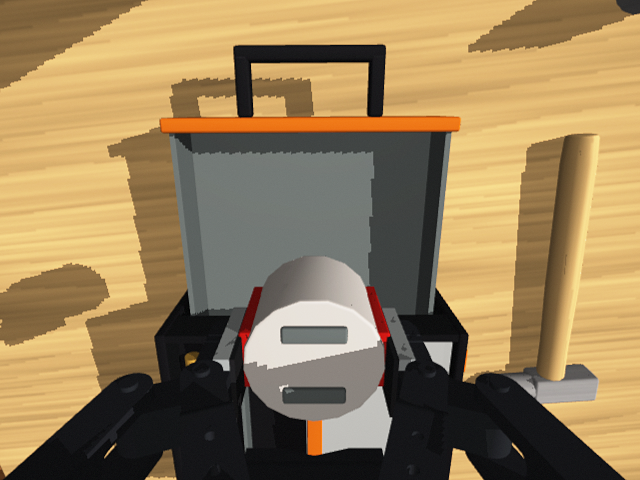

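The cap is held and level. Its landing point, at about pixel (314,211), is mid-floor in the tray. Descending.

Request:
jog_arm(
  deltas=[
    [[0, 0, 0.03], 0, 45],
    [[0, 0, 0.07], 0, 45],
    [[0, 0, 0.11], 0, 45],
    [[0, 0, 0.15], 0, 45],
    [[0, 0, 0.19], 0, 45],
    [[0, 0, 0.22], 0, 45],
    [[0, 0, 0.245], 0, 45],
    [[0, 0, 0.26], 0, 45],
    [[0, 0, 0.27], 0, 45],
    [[0, 0, 0.275], 0, 45],
    [[0, 0, 0.275], 0, 45],
    [[0, 0, 0.275], 0, 45],
  ],
)

```text
time: 15.6
position: [0.5254, -0.2225, 0.2]
eef_rot: [0.0, 0.052, 0.999, -0.0]
contact_force: [0.3, -0.6, -0.2]
gripper_width: 0.0492
grasp_force: 62.1
```

Request:
jog_arm(
  deltas=[
    [[0, 0, 0.002], 0, 45],
    [[0, 0, 0.004], 0, 45],
    [[0, 0, 0.006], 0, 45],
    [[0, 0, 0.008], 0, 45],
    [[0, 0, 0.009], 0, 45],
    [[0, 0, 0.01], 0, 45],
    [[0, 0, 0.01], 0, 45],
  ],
)

```text
time: 16.3
position: [0.5252, -0.2225, 0.1937]
eef_rot: [0.0, 0.052, 0.999, -0.0]
contact_force: [-1.3, 1.1, 2.0]
gripper_width: 0.0489
grasp_force: 62.8
```

Request:
jog_arm(
  deltas=[
    [[0, 0, 0.001], 0, 45],
    [[0, 0, 0.002], 0, 45],
    [[0, 0, 0.002], 0, 45],
  ],
)

```text
time: 16.6
position: [0.5256, -0.2225, 0.1936]
eef_rot: [0.001, 0.052, 0.999, -0.0]
contact_force: [-0.4, 2.4, 11.4]
gripper_width: 0.0489
grasp_force: 64.9
```

Request:
jog_arm(
  deltas=[
    [[0, 0, 0], 0, 51],
    [[0, 0, 0.001], 0, 54],
    [[0, 0, 0.002], 0, 57],
    [[0, 0, 0.003], 0, 60],
    [[0, 0, 0.003], 0, 63],
    [[0, 0, 0.003], 0, 66],
    [[0, 0, 0.003], 0, 70],
    [[0, 0, 0.003], 0, 76],
    [[0, 0, 0.003], 0, 82],
    [[0, 0, 0.003], 0, 82],
    [[0, 0, 0.003], 0, 82],
    [[0, 0, -0.02], 0, 82],
    [[0, 0, -0.06], 0, 82],
    [[0, 0, -0.12], 0, 82],
    [[0, 0, -0.18], 0, 82],
    [[0, 0, -0.25], 0, 82],
    [[0, 0, -0.28], 0, 82],
    [[0, 0, -0.28], 0, 82],
    [[0, 0, -0.28], 0, 82],
  ],
)

```text
time: 18.5
position: [0.5251, -0.2224, 0.36]
eef_rot: [0.0, 0.052, 0.999, -0.0]
contact_force: [0.8, -0.5, -0.4]
gripper_width: 0.0824
grasp_force: 0.0
```

```bash
python3 - <<'E'
from h import *
im,c=cam("wrist"); t,_=cam("side")
cv2.imwrite("pics/w6.png",np.hstack([cv2.resize(im,(400,300)),cv2.resize(t,(400,300))]))
s=env.get_state(); print(s["time"],s["contact_force"],s["position"])
E
```

```text
18.6 [-0.01625229  0.52413493  0.67842058] [ 0.52499069 -0.22239404  0.35888402]
```

View pics/w6.png

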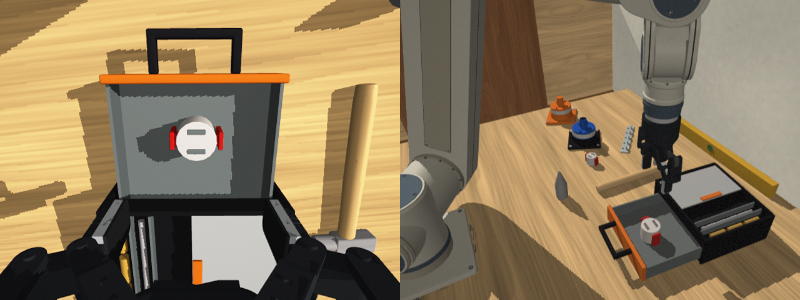

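The cap stands upright mid-floor (left view, about (196,138)) with both tabs sprung out. The tray is still out and the gripper is clear, so I'll hand in.

```bash
python3 -c "
from cell import env
print(env.hand_in())"
```

```text
the job is handed in; nothing more can be done
None
```

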